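# Load the bench kiln past its blind catch

### The arm

A 6-joint arm with a two-finger parallel gripper is mounted at the origin on a cart in front of the work surface, level with it; the furniture and walls round the work are solid. World frame = base frame: x ahead of the robot, y to its left, z up, the work surface at z = 0. Lengths are in m, angles in rad, forces in N, time in s.
With the tool pointing down it reaches from about 0.3 to 0.75 m from the base axis. Payload 8.5 kg.
Tool frame: the origin (TCP) lies at the very end of the fingers, on their centre line; the grasp point (between the pads) lies 19 mm behind it (grip_point_offset is the distance from the TCP to the grasp point, in m); z points along the fingers, y is the line along which they close (so a half turn about z gives the same grasp; the last joint's range is limited). The gripper opens to 88 mm and grips with 3 to 60 N. Pads are 18 mm wide; open, the fingers measure 123 mm over their backs; the gripper's body (75 mm by 187 mm) begins 45 mm behind the grasp point.
Start: joints at [0.939, 0.381, 1.297, -0, 1.464, -0.215], TCP at [0.223, 0.503, 0.239] pointing down, gripper open.
Joint ranges: [-3.11, 3.11], [-0.89, 2.33], [0.22, 2.48], [-1.42, 4.56], [0.17, 2.85], [-2.88, 2.88]. Speed limits (rad/s): [2.39, 2.39, 3.14, 3.14, 3.14, 3.14].

### API

Orientations are given as a unit quaternion [w, x, y, z].
In Python, from workcell import observe, get_image, hand_in, cut_out, grip_point_offset gives the robot as it stands.
- The arm moves only by the tool servo_tool, never from a script. Its argument "series" is a list of rows, each a list of 3 entries, a list of its own where there are three numbers: the shift along the tool's x, y, z in units of 30 mm (1.0 is 30 mm), then the turn about the tool's z in units of 6 degrees (1.0 is 6 degrees), then the finger opening in mm, from 0 to 88.1. A call has 1 to 10 rows; each row is the pose to reach, as a shift and turn from the pose commanded when the call began, along the tool's axes at that moment; what a row does not reach only later rows make up. A row lasts 1/8 s, in which the tool goes at most 62.5 mm and 10.7 degrees, less where a joint would pass 70% of its speed; a pose out of reach is approached as far as the arm can. A call with a gripper value outside its range is refused whole. The fingers move at their own pace and stop on an object; the grip force is fixed at half the most. Time passes only in rows, so rows that repeat a pose let the fingers close. It gives the time, the measured TCP pose, the force, the opening and the grip force at its end, in the units of the state.
- observe(): the state, without advancing time (a new reading comes with each control period).
- get_image(name): name is "side" or "top"; returns a dict with "pixels" (400x640x3 uint8, blue, green, red), "mtx" (3x3 intrinsics, pixels), "xyz" and "orientation" of the camera in the world. Camera axes: x right, y down, z forward; pixel columns grow to the right and rows downward; lengths in m; the calibration is good to about 2 mm. A picture is of the moment at which its call begins. There is no depth.
- hand_in(): hands the job in; it is judged then, once.
Trained networks look in the newest picture that a camera, given by its name, has taken for a name from the list of things; names that differ only in an ending like _2 or _b are one class to them, and where a whole thing is asked for, a point or a joint stands for the part that bears it (a point fixed in the world has none). Each returns a list of dicts, best first, with "conf" (0 to 1); they miss things now and then, are a little off and sometimes report something else, mostly with a low value. They report only what shows in the picture. A call takes as long as a camera call.
- cut_out(target, camera): "mask" (400x640 bool, what is visible of it) and "position" ([column, row] in pixels, amid what is visible of it).
The state is a dict: "t": time; "joint_positions": joint angles; "joint_velocities": joint speeds; "joint_efforts": joint torques, N m; "eef_pos": TCP position; "orientation": TCP orientation; "wrist_force": force on the tool from outside, world axes, zero at the start; "torque": the same for the moment, N m; "finger_gap": opening from 0.0 (shut) to 1.0 (fully open); "finger_force": force on a finger pad.
Only numpy, scipy, OpenCV 4.12 (cv2) and the standard library are available. Lean on these libraries where they do the work, as an engineer would, in place of code of your own. Each camera call takes 0.05 s, during which the arm holds its last target. There are 200 camera calls.

### The job

Load the small bench kiln for firing: raise its lid all the way to its stop, lay the orange glass tile flat in the middle of the white kiln shelf, and lower the lid until it is fully shut. The lid's catch may be on or off and nobody can see which: if the lid does not lift, do not force it, but give the round catch knob a quarter turn and try again. Do not let the lid slam, and leave the other things on the bench where they stand.

Things in the scene. Friction and masses are not known exactly. Their poses are not given: they have to be found in the camera images.
- kiln: Grey box-shaped bench kiln, fixed to the bench: 215 deep (x) by 200 wide (y), rim 85 high, 125 with the lid shut. Origin: bench level, under the chamber's middle; its x runs from the front (control panel, towards the robot) to the back, z up. It stands at any yaw within about 0.25. Outside faces: front x = -115, back x = +100, sides y = +-100.
- lid (a joint): Lid hinged along the kiln's back edge: 0 = shut, grows as the front lifts, 1.05 = up at its stop, where it still leans over the chamber. A stiff hinge holds it wherever it is left. Free, it lifts with about 5 N at the handle and goes down with about 1 to 2 N. With the catch on it gives only 1 to 2 mm at the handle and then stands fast.
- lid_handle (a point): Grip point on the lid's wooden handle: a round stub 18 mm thick that sticks out level to the front (along the kiln's -x) from the middle of the lid's front face. The point lies on the stub's axis 36 mm in front of that face; the wood runs from 12 to 60 mm in front of it. Shut, it is 106 mm above the bench. The point turns with the lid.
- lid_hinge (a point): Middle of the lid's hinge line: at the kiln's x = +100, y = 0, 85 mm above the bench; the hinge runs along the kiln's y. The handle point is 251 mm in front of it and 21 mm above it when shut.
- catch_knob (a point): Middle of the top of the round black ribbed catch knob on the lid, near its front edge, right of the handle seen from the front (kiln x = -92.5, y = -52): diameter 36, 28 tall, axis square to the lid. Turns both ways without end, about 0.07 N m. Its state cannot be seen. If it holds, a turn of 1.4 to 1.5 rad either way frees it; if free, turning may make it hold. Site fixed to the lid.
- kiln_shelf (a point): Middle of the top of the white kiln shelf (126 x 126 mm) at the bottom of the chamber: 57 mm above the bench, 28 mm below the rim. The chamber is 140 x 140 mm inside with upright walls; the front wall is 45 thick, the others 30. With the lid at its stop its front edge hangs 270 mm above the bench over the chamber's middle, so a hand must come in leaning to the front.
- tile_orange: Orange fused-glass tile with white dots, 54 x 54 x 8 to 10 mm, about 45 g, lying flat on the bench. Origin: middle of the underside; its sides run along its x and y, z up.
- tile_maroon: Dark red fused-glass tile of the same size, lying flat; leave it. Origin: middle of the underside.
- tile_blue: Blue fused-glass tile of the same size, lying flat; leave it. Origin: middle of the underside.
- dropper: Brown dropper bottle, 33 across and 102 tall, standing; leave it. Origin: middle of the underside.
- vial_pink: Vial of pink beads with a black cap, 26 across and 68 tall, standing; leave it. Origin: middle of the underside.
- vial_blue: Vial of blue beads with a white cap, 26 across and 68 tall, standing; leave it. Origin: middle of the underside.
- frit_red: Jar of red frit with a black lid, 44 across and 52 tall, standing close behind the orange tile; leave it. Origin: middle of the underside.
- wax_pot: Low round cream pot, 63 across and 34 tall, standing; leave it. Origin: middle of the underside.

How it is judged:
By the outcome, as a careful person would: the job done as asked, in the order asked, and still so for the second after the job is handed in, with the robot touching nothing.
It also fails if it takes over 72 s, if anything falls off the work surface, if the arm or the gripper's body presses on something with over 40 N, if the wrist force passes 120 N, or if a joint passes its speed limit or range.

## Working session

There is one attempt and no reset: what is moved stays moved. The work goes in short steps, Python scripts to look and compute and a tool call to move; the robot and the scene stay as the last step left them, time stands still between calls to the robot, and variables do not carry over. Pictures are saved under pics/ and viewed, at most 12 in all, crops included, and the job is handed in when it is done.

Besides the shell and the picture viewer there is one more tool, called after "Call:" by a JSON object that holds its "name" and its "arguments", one argument or row to a line. servo_tool: Moves the arm, as the interface text tells. Its arguments: {"type":"object","properties":{"series":{"type":"array"}},"required":["series"]}

```bash
mkdir -p pics; ls
cat > h.py <<'E'
import numpy as np,cv2
from scipy.spatial.transform import Rotation as R
from workcell import observe,get_image,hand_in,cut_out,grip_point_offset
def rot(q): return R.from_quat([q[1],q[2],q[3],q[0]]).as_matrix()
def ray(im,p):
    d=rot(im["orientation"])@np.linalg.inv(im["mtx"])@np.array([p[0],p[1],1.]); return np.array(im["xyz"]),d/np.linalg.norm(d)
def onz(im,p,z):
    o,d=ray(im,p); return o+d*(z-o[2])/d[2]
def tri(a,p,b,q):
    o1,d1=ray(a,p);o2,d2=ray(b,q)
    s=np.linalg.lstsq(np.c_[d1,-d2],o2-o1,rcond=None)[0]
    x,y=o1+s[0]*d1,o2+s[1]*d2
    return (x+y)/2,np.linalg.norm(x-y)
def proj(im,X):
    c=rot(im["orientation"]).T@(np.array(X)-im["xyz"]); u=im["mtx"]@c; return u[:2]/u[2]
E
python3 - <<'E'
from h import *
s=observe();print(s)
for n in("side","top"):
    im=get_image(n);cv2.imwrite(f"pics/{n}0.png",im["pixels"]);print(n,im["xyz"],im["orientation"],np.array(im["mtx"]).tolist())
    for t in "kiln lid lid_handle catch_knob kiln_shelf tile_orange tile_maroon tile_blue dropper vial_pink vial_blue frit_red wax_pot".split():
        print(t,[(round(float(r["conf"]),2),np.round(r["position"],1).tolist(),int(r["mask"].sum())) for r in cut_out(t,n)[:2]])
E
```

```text
pics
{'t': 0.0, 'joint_positions': array([ 9.38689401e-01,  3.81204252e-01,  1.29824335e+00, -2.44941520e-05,
        1.46358882e+00, -2.15315250e-01]), 'joint_velocities': array([-1.72733618e-03, -7.52047744e-05,  2.18691600e-04,  2.30412656e-04,
        2.36039754e-03, -8.80388074e-04]), 'joint_efforts': array([ 6.17304959e-04, -4.37938070e+01, -2.24551427e+01,  7.13478774e-02,
        3.53681040e-02, -1.41251303e-04]), 'eef_pos': array([0.2225057 , 0.50268275, 0.23813921]), 'orientation': array([-2.85700838e-04,  2.06889367e-01,  9.78364078e-01, -6.63053598e-04]), 'wrist_force': array([-0.02389344, -0.24186288, -0.34799413]), 'torque': array([ 0.00736757, -0.01275815, -0.01088282]), 'finger_force': 0.0, 'finger_gap': 1.002005673387176}
side [ 0.38618818 -1.38146319  1.00410943] [-0.47862438  0.87472324 -0.07087376  0.02747477] [[456.61132226754825, 0.0, 312.1980686087547], [0.0, 456.61132226754825, 198.3798991232891], [0.0, 0.0, 1.0]]
kiln [(0.95, [322.6, 195.5], 3362)]
lid [(0.75, [326.8, 190.7], 2206)]
lid_handle [(0.72, [287.7, 270.7], 165), (0.6, [320.7, 187.7], 2181)]
catch_k
[... 469 characters left out ...]
0913737, 0.0, 318.7472984841955], [0.0, 371.3839140913737, 208.39077825160686], [0.0, 0.0, 1.0]]
kiln [(0.85, [298.1, 195.1], 3478), (0.69, [454.4, 208.3], 117)]
lid [(0.66, [302.3, 194.9], 3305)]
lid_handle [(0.83, [300.7, 194.1], 3166)]
catch_knob [(0.97, [298.6, 193.7], 3329)]
kiln_shelf [(0.89, [298.4, 195.0], 3471)]
tile_orange [(0.7, [300.4, 193.7], 3199), (0.54, [251.2, 232.4], 205)]
tile_maroon [(0.47, [412.6, 237.2], 183)]
tile_blue [(0.75, [378.3, 243.6], 204)]
dropper [(0.66, [452.9, 209.4], 77)]
vial_pink []
vial_blue [(0.48, [455.1, 243.4], 48), (0.35, [298.8, 194.1], 3238)]
frit_red [(0.53, [249.3, 212.9], 138), (0.28, [414.0, 238.7], 193)]
wax_pot [(0.76, [197.7, 245.5], 227)]
```

```bash
python3 -c "
import cv2,numpy as np
cv2.imwrite('pics/both.png',np.vstack([cv2.imread('pics/side0.png')[:, :],cv2.imread('pics/top0.png')])[:, :] if 0 else cv2.imread('pics/side0.png'))"
```

```text
(no output)
```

View pics/side0.png

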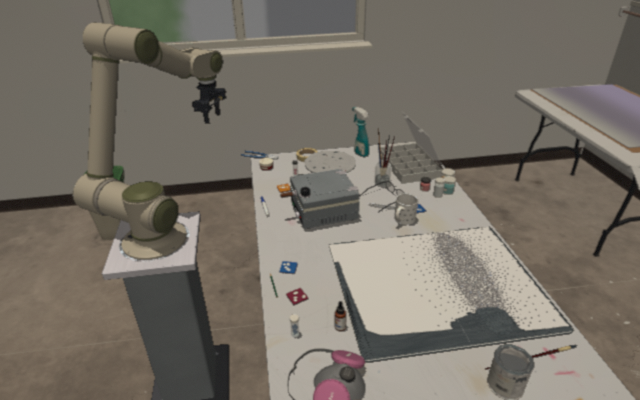

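View pics/top0.png

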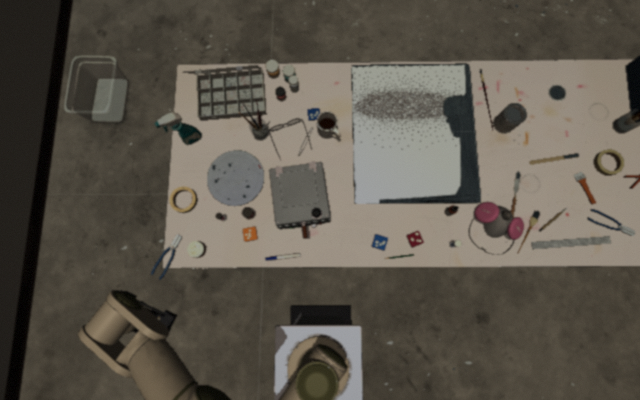

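```bash
python3 -c "
import cv2
a=cv2.imread('pics/top0.png')[150:270,180:340];cv2.imwrite('pics/tc.png',cv2.resize(a,None,fx=5,fy=5,interpolation=cv2.INTER_CUBIC))
a=cv2.imread('pics/side0.png')[145:235,250:380];cv2.imwrite('pics/sc.png',cv2.resize(a,None,fx=6,fy=6,interpolation=cv2.INTER_CUBIC))"
```

```text
(no output)
```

View pics/tc.png

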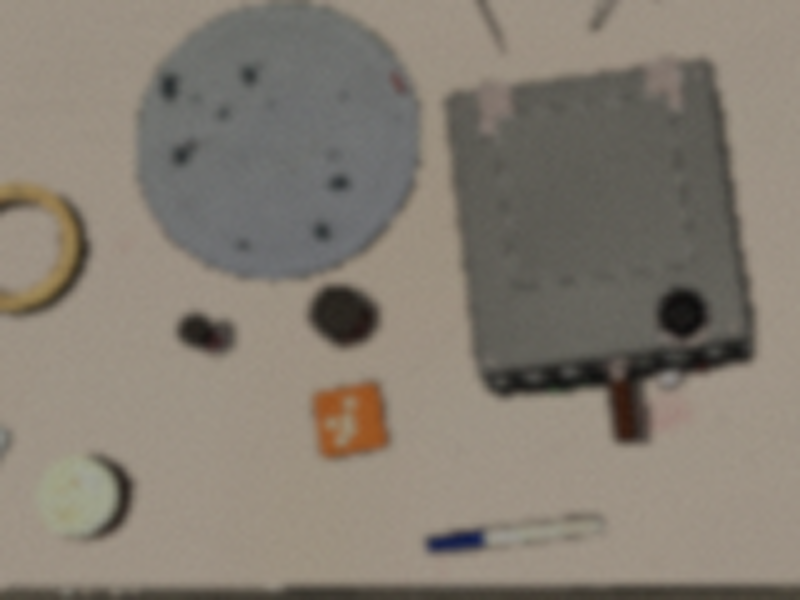

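View pics/sc.png

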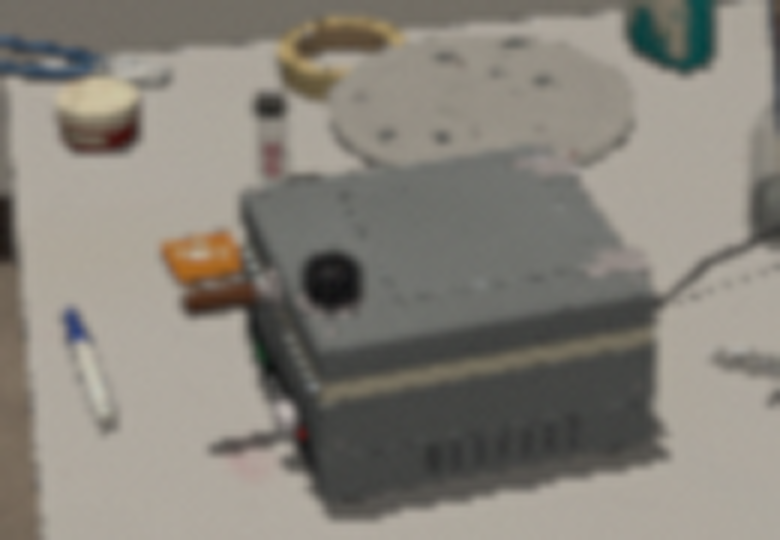

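```bash
cat > fit.py <<'E'
from h import *
from scipy.optimize import least_squares
T=get_image("top");S=get_image("side")
f=lambda p,o,k:(np.array(p)/k+np.array(o))
t=lambda *p:f(p,(180,150),5.)-.4
s=lambda *p:f(p,(250,145),6.)-.4
fl,fr,bl,br=[-.115,.1,.125],[-.115,-.1,.125],[.1,.1,.125],[.1,-.1,.125]
obs=[(T,bl,t(450,92)),(T,br,t(710,60)),(T,fr,t(750,345)),(T,fl,t(485,378)),(S,fl,s(243,192)),(S,fr,s(322,352)),(S,br,s(652,300)),(S,bl,s(560,150)),
(T,[-.0925,-.052,.153],t(682,311)),(S,[-.0925,-.052,.153],s(333,272)),(T,[-.175,0,.106],t(630,440)),(S,[-.115,-.1,0],s(325,515))]
def w(q,X): c,sn=np.cos(q[2]),np.sin(q[2]); return np.array([q[0]+c*X[0]-sn*X[1],q[1]+sn*X[0]+c*X[1],X[2]+q[3]])
if __name__=="__main__":
    r=lambda q:np.concatenate([proj(i,w(q,X))-p for i,X,p in obs])
    z=least_squares(r,[.4,.05,0,0],loss="soft_l1");q=z.x
    print("kiln x y yaw dz",q);print(np.round(r(q).reshape(-1,2),1).tolist())
    for n,X in dict(handle=[-.151,0,.106],knob=[-.0925,-.052,.153],shelf=[0,0,.057],hinge=[.1,0,.085]).items(): print(n,w(q,X))
    # knob from two views, tile corners
    print("knob tri",tri(T,t(682,311),S,s(333,272)))
    print("tile tri",tri(T,t(350,420),S,s(203,257)))
    c=[onz(T,t(*p),.009) for p in [(313,390),(380,382),(388,447),(320,458)]]
    print(np.round(c,4).tolist(),np.mean(c,0))
    print("edges",[round(float(np.linalg.norm(c[i]-c[i-1])),3) for i in range(4)],"yaw",[round(float(np.arctan2(*(c[i]-c[i-1])[[1,0]])),3) for i in range(4)])
    for m in cut_out("tile_orange","top")[1:2]:
        rr=cv2.minAreaRect(np.argwhere(m["mask"])[:,::-1].astype(np.float32));print("minrect",rr,onz(T,rr[0],.009))
        C=[onz(T,p,.009)[:2] for p in cv2.boxPoints(rr)];print(np.round(C,4).tolist())
    for n,p,z in [("frit",(342,313),.052),("vialp",(195,330),.068),("wax",(80,495),.034)]: print(n,onz(T,t(*p),z))
E
python3 fit.py
```

```text
kiln x y yaw dz [ 0.63926303  0.06374473  0.120693   -0.00449479]
[[-0.5, -0.3], [1.2, -0.5], [0.7, -0.7], [-1.6, -0.3], [-0.4, 0.3], [-0.6, 0.9], [1.9, -0.2], [-0.6, -0.8], [0.1, 0.3], [0.0, -0.4], [-0.7, 0.9], [-0.0, 2.2]]
handle [0.48936149 0.0455643  0.10150521]
knob [0.55369674 0.00098599 0.14850521]
shelf [0.63926303 0.06374473 0.05250521]
hinge [0.73853557 0.07578475 0.08050521]
knob tri (array([0.55437206, 0.00131312, 0.14662894]), np.float64(0.0016526950022917228))
tile tri (array([0.49467915, 0.2629535 , 0.00695514]), np.float64(0.0018149711377163991))
[[0.519, 0.2922, 0.009], [0.525, 0.24, 0.009], [0.4742, 0.2324, 0.009], [0.4659, 0.2849, 0.009]] [0.49602116 0.26239799 0.009     ]
edges [0.054, 0.053, 0.051, 0.053] yaw [0.137, -1.456, -2.992, 1.727]
frit [0.57211805 0.26248715 0.052     ]
vialp [0.5569388  0.36967984 0.068     ]
wax [0.43619073 0.46130949 0.034     ]
```

Call:
{"name": "servo_tool", "arguments": {
  "series": [
    [[-14.3,-10.33,1.0],-5.1,88],
    [[-14.3,-10.33,1.0],-5.1,88],
    [[-14.3,-10.33,1.0],-5.1,88],
    [[-14.3,-10.33,1.0],-5.1,88],
    [[-14.3,-10.33,1.0],-5.1,88],
    [[-14.3,-10.33,1.0],-5.1,88],
    [[-14.3,-10.33,1.0],-5.1,88],
    [[-14.3,-10.33,1.0],-5.1,88],
    [[-14.3,-10.33,1.0],-5.1,88],
    [[-14.3,-10.33,1.0],-5.1,88]
  ]
}}

```text
t: 2.8
eef_pos: [0.4907, 0.0432, 0.2082]
orientation: [-0.0, -0.056, 0.998, -0.0]
wrist_force: [0.1, 0.3, -0.1]
finger_gap: 0.999
finger_force: 0.0
```

```bash
cat >> h.py <<'E'
K=np.array([0.6393,0.0637,0.1207])
def kw(X): c,s=np.cos(K[2]),np.sin(K[2]); return np.array([K[0]+c*X[0]-s*X[1],K[1]+s*X[0]+c*X[1],X[2]])
def to(X,yaw=None,s=None):
    "units to bring TCP to world X, with tool y at angle yaw"
    s=s or observe();M=rot(s["orientation"]);d=M.T@(np.array(X)-s["eef_pos"])/.03
    a=np.arctan2(M[1,1],M[0,1]);t=0 if yaw is None else (yaw-a+np.pi/2)%np.pi-np.pi/2
    return np.round(d,2).tolist(),round(float(-np.degrees(t)/6),2)
E
python3 - <<'E'
from h import *
s=observe();print(s["t"],s["eef_pos"],s["joint_positions"].round(2),s["wrist_force"].round(2))
print(to([.4894,.0456,.087],np.pi/2+K[2]))
im=get_image("side")["pixels"];u=im[40:180,230:380];cv2.imwrite("pics/g.png",cv2.resize(u,None,fx=4.2,fy=4.2,interpolation=cv2.INTER_CUBIC))
E
```

```text
2.8 [0.49069642 0.04321962 0.20824438] [-0.15  0.31  1.5  -0.    1.33 -1.84] [ 0.14  0.26 -0.08]
([0.03, 0.08, 4.04], -0.07)
```

View pics/g.png

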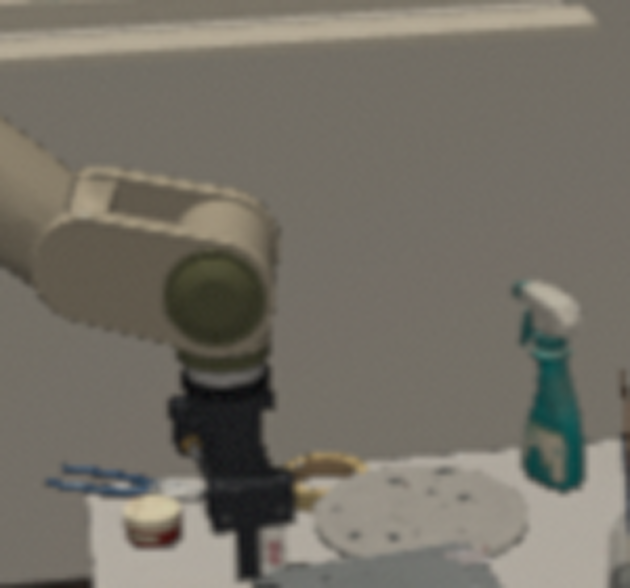

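Call:
{"name": "servo_tool", "arguments": {
  "series": [
    [[0,0,-2],0,88],
    [[-2,0,-4],0,88],
    [[-17,0,-5],0,88],
    [[-17,0,-5],0,88],
    [[-17,0,-5],0,88],
    [[-17,0,-5],0,88],
    [[-17,0,-5],0,88],
    [[-17,0,-5],0,88],
    [[-17,0,-5],0,88],
    [[-17,0,-5],0,88]
  ]
}}

```text
t: 4.1
eef_pos: [0.793, 0.0839, 0.2785]
orientation: [0.019, -0.059, 0.998, 0.001]
wrist_force: [-1.1, -0.1, 0.1]
finger_gap: 0.998
finger_force: 0.0
```

Call:
{"name": "servo_tool", "arguments": {
  "series": [
    [[-6,0,0],0,88],
    [[-6,0,0],0,88],
    [[-6,0,0],0,88],
    [[-6,0,0],0,88]
  ]
}}

```text
t: 4.6
eef_pos: [0.8249, 0.0885, 0.2293]
orientation: [0.037, -0.059, 0.998, 0.002]
wrist_force: [0.2, 0.6, -0.3]
finger_gap: 1.001
finger_force: 0.0
```

Run:
```python
from h import *
s=observe();print(s["t"],s["eef_pos"],s["joint_positions"].round(3),s["joint_velocities"].round(2));print(rot(s["orientation"]).round(3))
```

```text
4.6 [0.82490659 0.08847929 0.22925998] [-0.038  0.956  0.222  0.011  1.889 -1.723] [ 0.    0.04 -0.01 -0.   -0.05  0.  ]
[[-0.99  -0.117  0.074]
 [-0.117  0.993  0.008]
 [-0.075 -0.001 -0.997]]
```

Call:
{"name": "servo_tool", "arguments": {
  "series": [
    [[3,0,-1],0,88],
    [[6,0,-2],0,88],
    [[6,0,-2],0,88],
    [[6,0,-2],0,88]
  ]
}}

```text
t: 5.1
eef_pos: [0.639, 0.067, 0.2786]
orientation: [0.038, -0.059, 0.998, 0.002]
wrist_force: [1.5, 0.3, -0.4]
finger_gap: 0.996
finger_force: 0.0
```

Run:
```python
from h import *
print(to([.4908,.0457,.2],np.pi/2+K[2]),to([.4908,.0457,.087]))
```

```text
([5.18, -0.13, 2.23], -0.03) ([5.46, -0.12, 5.98], -0.0)
```

Call:
{"name": "servo_tool", "arguments": {
  "series": [
    [[2,0,0.5],0,60],
    [[4,-0.1,1.5],0,50],
    [[5.2,-0.12,2.3],0,50],
    [[5.4,-0.12,4],0,50],
    [[5.46,-0.12,5.5],0,50],
    [[5.46,-0.12,5.98],0,50],
    [[5.46,-0.12,5.98],0,50],
    [[5.46,-0.12,5.98],0,50]
  ]
}}

```text
t: 6.1
eef_pos: [0.4942, 0.0456, 0.0858]
orientation: [0.038, -0.059, 0.998, 0.002]
wrist_force: [-0.3, 0.2, 0.5]
finger_gap: 0.566
finger_force: 0.0
```

Run:
```python
from h import *
print(to([.4908,.0457,.087],np.pi/2+K[2]))
S=get_image("side")["pixels"][120:240,240:380];T=get_image("top")["pixels"][180:260,270:350]
cv2.imwrite("pics/h1.png",np.hstack([cv2.resize(S,(560,480),interpolation=2),cv2.resize(T,(240,240),interpolation=2).repeat(2,0)]))
```

```text
([0.11, 0.02, -0.05], -0.03)
```

View pics/h1.png

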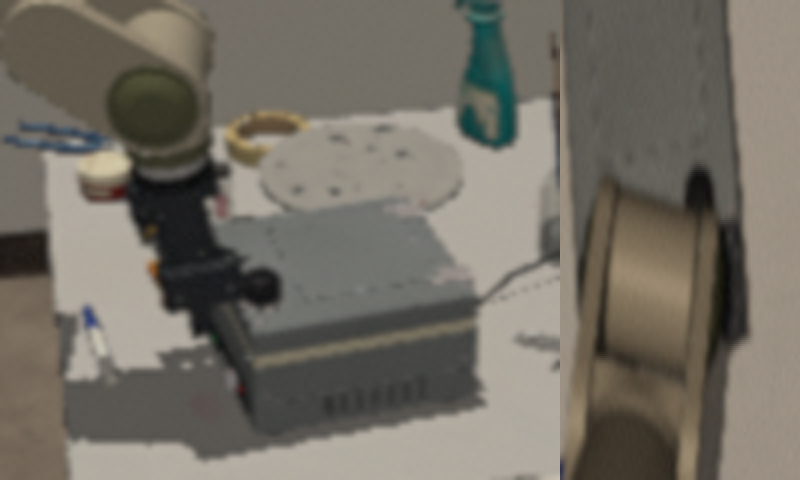

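The fingers straddle the handle (side view about column 215, row 320 of the crop); closing on it.

Call:
{"name": "servo_tool", "arguments": {
  "series": [
    [[0.1,0,0],0,30],
    [[0.1,0,0],0,10],
    [[0.1,0,0],0,0],
    [[0.1,0,0],0,0],
    [[0.1,0,0],0,0],
    [[0.1,0,0],0,0]
  ]
}}

```text
t: 6.95
eef_pos: [0.4905, 0.0464, 0.0845]
orientation: [0.037, -0.059, 0.998, 0.003]
wrist_force: [-0.7, 7.3, 1.2]
finger_gap: 0.176
finger_force: 29.4
```

Call:
{"name": "servo_tool", "arguments": {
  "series": [
    [[0,0,-0.07],0,0],
    [[0,0,-0.14],0,0],
    [[0,0,-0.2],0,0],
    [[0,0,-0.2],0,0]
  ]
}}

```text
t: 7.45
eef_pos: [0.491, 0.0464, 0.0904]
orientation: [0.038, -0.058, 0.998, 0.003]
wrist_force: [5.6, 9.0, -4.7]
finger_gap: 0.181
finger_force: 29.9
```

```bash
cat >> h.py <<'E'
def hp(th): return np.array([.1-.251*np.cos(th)+.021*np.sin(th),.085+.251*np.sin(th)+.021*np.cos(th)])
def arc(th0,ths,s=None):
    s=s or observe();M=rot(s["orientation"]);ex=np.array([np.cos(K[2]),np.sin(K[2]),0])
    for t in ths:
        d=hp(t)-hp(th0);print(round(float(t),3),np.round(M.T@(ex*d[0]+np.array([0,0,d[1]]))/.03,2).tolist())
E
python3 -c "
from h import *
arc(.023,np.arange(.1,1.11,.0625));print(observe()['torque'])"
```

```text
0.1 [-0.14, 0.0, -0.63]
0.163 [-0.29, 0.0, -1.13]
0.225 [-0.47, 0.0, -1.63]
0.287 [-0.69, 0.0, -2.11]
0.35 [-0.93, 0.01, -2.57]
0.412 [-1.2, 0.01, -3.02]
0.475 [-1.5, 0.01, -3.45]
0.537 [-1.82, 0.01, -3.86]
0.6 [-2.17, 0.01, -4.26]
0.662 [-2.54, 0.01, -4.62]
0.725 [-2.94, 0.01, -4.97]
0.787 [-3.36, 0.02, -5.29]
0.85 [-3.79, 0.02, -5.58]
0.912 [-4.24, 0.02, -5.85]
0.975 [-4.71, 0.02, -6.08]
1.038 [-5.19, 0.02, -6.29]
1.1 [-5.69, 0.03, -6.46]
[ 1.3403805  -0.64812656  0.13475698]
```

Call:
{"name": "servo_tool", "arguments": {
  "series": [
    [[-0.06,0.05,-0.3],0,0],
    [[-0.14,0.08,-0.63],0,0],
    [[-0.22,0.1,-0.88],0,0],
    [[-0.29,0.1,-1.13],0,0],
    [[-0.47,0.1,-1.63],0,0],
    [[-0.69,0.1,-2.11],0,0],
    [[-0.93,0.1,-2.57],0,0],
    [[-1.2,0.1,-3.02],0,0],
    [[-1.5,0.1,-3.45],0,0],
    [[-1.5,0.1,-3.45],0,0]
  ]
}}

```text
t: 8.7
eef_pos: [0.527, 0.0515, 0.1975]
orientation: [0.037, -0.059, 0.998, 0.0]
wrist_force: [-0.8, -7.9, 1.2]
finger_gap: 0.165
finger_force: 30.5
```

Run:
```python
from h import *
s=observe();print(s["t"],s["eef_pos"],s["wrist_force"],s["finger_gap"]);arc(.475,np.arange(.5375,1.11,.0625))
o=get_image("side");S=o["pixels"][80:240,240:380]
cv2.imwrite("pics/h2.png",cv2.resize(S,(525,600),interpolation=2))
```

```text
8.7 [0.5270465  0.05148088 0.19751087] [-0.8264182  -7.89116197  1.16761103] 0.1650455958907624
0.537 [-0.32, -0.0, -0.41]
0.6 [-0.67, -0.0, -0.81]
0.662 [-1.04, -0.0, -1.17]
0.725 [-1.44, -0.0, -1.52]
0.787 [-1.85, -0.0, -1.84]
0.85 [-2.29, -0.0, -2.13]
0.912 [-2.74, -0.0, -2.4]
0.975 [-3.21, 0.0, -2.64]
1.038 [-3.69, 0.0, -2.85]
1.1 [-4.19, 0.0, -3.02]
```

View pics/h2.png

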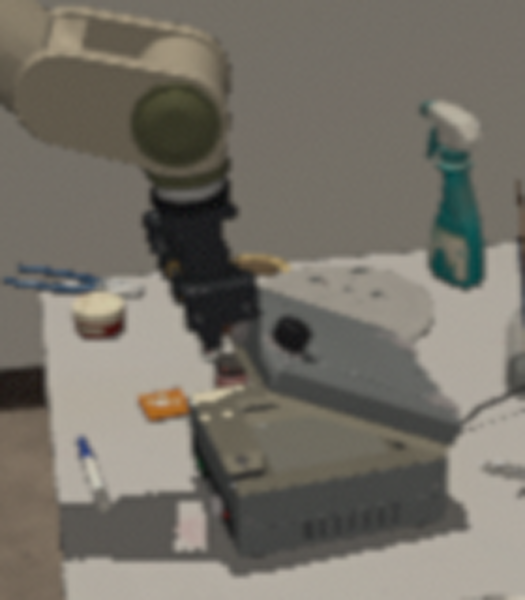

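The lid is lifting and still held (handle near crop 225,345). Continuing to the stop.

Call:
{"name": "servo_tool", "arguments": {
  "series": [
    [[-0.32,-0.04,-0.41],0,0],
    [[-0.67,-0.05,-0.81],0,0],
    [[-1.04,-0.05,-1.17],0,0],
    [[-1.44,-0.05,-1.52],0,0],
    [[-1.85,-0.05,-1.84],0,0],
    [[-2.29,-0.05,-2.13],0,0],
    [[-2.74,-0.05,-2.4],0,0],
    [[-3.21,-0.05,-2.64],0,0],
    [[-3.45,-0.05,-2.75],0,0],
    [[-3.45,-0.05,-2.75],0,0]
  ]
}}

```text
t: 10.0
eef_pos: [0.6227, 0.0644, 0.2854]
orientation: [0.035, -0.059, 0.998, 0.003]
wrist_force: [1.2, 6.4, -5.4]
finger_gap: 0.19
finger_force: 30.1
```

Call:
{"name": "servo_tool", "arguments": {
  "series": [
    [[-0.12,0,-0.05],0,0],
    [[-0.24,0,-0.1],0,0],
    [[-0.4,0,-0.16],0,0],
    [[-0.5,0,-0.2],0,0],
    [[-0.5,0,-0.2],0,0]
  ]
}}

```text
t: 10.62
eef_pos: [0.6312, 0.0655, 0.2897]
orientation: [0.025, -0.059, 0.998, 0.003]
wrist_force: [-31.8, 1.2, -8.6]
finger_gap: 0.192
finger_force: 30.1
```

Run:
```python
from h import *
s=observe();print(s["t"],s["eef_pos"],s["wrist_force"],s["torque"])
g=s["eef_pos"]-.019*rot(s["orientation"])[:,2];h=hp(1.05);print("grip",g,"expected at stop",kw([h[0],0,h[1]]))
```

```text
10.625 [0.63121706 0.06554718 0.28966301] [-31.82553555   1.22613386  -8.59022887] [0.39863427 4.99918483 0.1490627 ]
grip [0.63026135 0.06536331 0.30863807] expected at stop [0.63267411 0.06289635 0.31317222]
```

Call:
{"name": "servo_tool", "arguments": {
  "series": [
    [[0.3,0,0.12],0,0],
    [[0.3,0,0.12],0,30],
    [[0.3,0,0.12],0,60],
    [[0.3,0,0.12],0,88],
    [[0.3,0,-1],0,88],
    [[0.6,0,-2],0,88],
    [[1.5,0,-3.5],0,88]
  ]
}}

```text
t: 11.5
eef_pos: [0.5854, 0.058, 0.3951]
orientation: [0.036, -0.058, 0.998, 0.002]
wrist_force: [0.2, -0.3, 1.2]
finger_gap: 0.849
finger_force: 0.0
```

Run:
```python
from h import *
s=observe();print(s["t"],s["eef_pos"],s["joint_positions"].round(3),s["wrist_force"].round(1));print(rot(s["orientation"]).round(3))
```

```text
11.5 [0.58535182 0.05801006 0.39510013] [-0.109  0.367  0.883  0.016  1.822 -1.792] [ 0.2 -0.3  1.2]
[[-0.991 -0.117  0.072]
 [-0.116  0.993  0.008]
 [-0.072 -0.    -0.997]]
```

Call:
{"name": "servo_tool", "arguments": {
  "series": [
    [[0,0,-2],0,88],
    [[-1,0,-4],0,88],
    [[-40,0,-20],0,88],
    [[-40,0,-20],0,88],
    [[-40,0,-20],0,88],
    [[-40,0,-20],0,88],
    [[-40,0,-20],0,88],
    [[-40,0,-20],0,88],
    [[-40,0,-20],0,88],
    [[-40,0,-20],0,88]
  ]
}}

```text
t: 12.75
eef_pos: [0.7038, 0.0758, 0.4437]
orientation: [0.055, -0.059, 0.997, 0.002]
wrist_force: [0.2, 0.1, -0.0]
finger_gap: 0.995
finger_force: 0.0
```

Run:
```python
from h import *
s=observe();print(s["t"],s["eef_pos"],s["joint_positions"].round(3),s["joint_velocities"].round(2));print(rot(s["orientation"]).round(3))
```

```text
12.75 [0.70378625 0.07578672 0.44374654] [-0.066  0.669  0.221  0.022  2.144 -1.741] [ 0.02  0.08 -0.   -0.   -0.09  0.01]
[[-0.987 -0.117  0.108]
 [-0.116  0.993  0.011]
 [-0.109 -0.001 -0.994]]
```

Call:
{"name": "servo_tool", "arguments": {
  "series": [
    [[-40,0,-20],0,88],
    [[-40,0,-20],0,88]
  ]
}}

```text
t: 13.0
eef_pos: [0.7181, 0.0784, 0.4378]
orientation: [0.072, -0.058, 0.996, 0.003]
wrist_force: [-0.0, 0.1, -0.3]
finger_gap: 1.001
finger_force: 0.0
```

Call:
{"name": "servo_tool", "arguments": {
  "series": [
    [[-40,0,-20],0,88]
  ]
}}

```text
t: 13.12
eef_pos: [0.7266, 0.0797, 0.4378]
orientation: [0.087, -0.058, 0.994, 0.004]
wrist_force: [-0.2, 0.7, 0.6]
finger_gap: 0.997
finger_force: 0.0
```

Call:
{"name": "servo_tool", "arguments": {
  "series": [
    [[-40,0,-24],0,88]
  ]
}}

```text
t: 13.25
eef_pos: [0.7309, 0.0806, 0.4435]
orientation: [0.103, -0.058, 0.993, 0.005]
wrist_force: [0.0, -0.2, -0.5]
finger_gap: 0.999
finger_force: 0.0
```

Call:
{"name": "servo_tool", "arguments": {
  "series": [
    [[-40,0,-24],0,88]
  ]
}}

```text
t: 13.38
eef_pos: [0.734, 0.0814, 0.4514]
orientation: [0.12, -0.058, 0.991, 0.006]
wrist_force: [-0.3, -0.8, 0.4]
finger_gap: 0.999
finger_force: 0.0
```

Call:
{"name": "servo_tool", "arguments": {
  "series": [
    [[-40,0,-24],0,88]
  ]
}}

```text
t: 13.5
eef_pos: [0.7366, 0.082, 0.4597]
orientation: [0.136, -0.058, 0.989, 0.007]
wrist_force: [-0.5, 0.3, 0.3]
finger_gap: 0.995
finger_force: 0.0
```

Call:
{"name": "servo_tool", "arguments": {
  "series": [
    [[-40,0,-24],0,88]
  ]
}}

```text
t: 13.62
eef_pos: [0.7383, 0.0825, 0.4691]
orientation: [0.152, -0.058, 0.987, 0.008]
wrist_force: [0.4, -0.7, 0.5]
finger_gap: 0.996
finger_force: 0.0
```

Call:
{"name": "servo_tool", "arguments": {
  "series": [
    [[-40,0,-24],0,88]
  ]
}}

```text
t: 13.75
eef_pos: [0.7391, 0.083, 0.4794]
orientation: [0.168, -0.058, 0.984, 0.008]
wrist_force: [-0.4, -0.7, 0.1]
finger_gap: 0.996
finger_force: 0.0
```

Call:
{"name": "servo_tool", "arguments": {
  "series": [
    [[-40,0,-24],0,88]
  ]
}}

```text
t: 13.88
eef_pos: [0.7391, 0.0832, 0.4908]
orientation: [0.184, -0.058, 0.981, 0.009]
wrist_force: [-0.4, -0.2, -0.5]
finger_gap: 1.001
finger_force: 0.0
```

Run:
```python
from h import *
T=get_image("top");S=get_image("side")
s=observe();M=rot(s["orientation"]);print(s["t"],s["eef_pos"],s["joint_positions"].round(3));print(M.round(3))
for n,im in(("top",T),("side",S)):
    for t in("tile_orange","lid","kiln_shelf","catch_knob"):
        for r in cut_out(t,n)[:2]: print(n,t,round(float(r["conf"]),2),np.round(r["position"],1),int(r["mask"].sum()),[np.round(v,1) for v in cv2.minAreaRect(np.argwhere(r["mask"])[:,::-1].astype(np.float32))])
a=cv2.resize(T["pixels"][160:260,200:350],(600,400),interpolation=2)[:300];b=cv2.resize(S["pixels"][110:235,250:380],(312,300),interpolation=2)
cv2.imwrite("pics/tilt.png",np.vstack([a,np.hstack([b,np.zeros((300,288,3),np.uint8)])]))
```

```text
13.975 [0.73849866 0.08330471 0.49195824] [-0.068  0.619  0.222  0.068  1.934 -1.72 ]
[[-0.925 -0.117  0.361]
 [-0.11   0.993  0.039]
 [-0.364 -0.003 -0.932]]
top tile_orange 0.66 [249.5 233.2] 96 [array([246.5, 234.5]), array([13.,  7.]), np.float64(90.0)]
top lid 0.69 [413.6 239. ] 178 [array([414.5, 238.5]), array([13.9, 13. ]), np.float64(63.4)]
top lid 0.62 [315.  170.4] 545 [array([314. , 167.5]), array([27., 22.]), np.float64(90.0)]
top kiln_shelf 0.66 [310.4 193.3] 1851 [array([313.5, 190. ]), array([72., 31.]), np.float64(90.0)]
top catch_knob 0.91 [311.4 168.5] 526 [array([314., 168.]), array([26., 22.]), np.float64(90.0)]
side tile_orange 0.48 [281.1 187.3] 86 [array([283.5, 188. ]), array([ 8., 11.]), np.float64(90.0)]
side tile_orange 0.29 [342.  162.9] 954 [array([343.5, 164.4]), array([76.9, 21.9]), np.float64(51.5)]
side lid 0.91 [346.6 165.3] 1031 [array([341.3, 166.1]), array([77.2, 23.2]), np.float64(64.5)]
side kiln_shelf 0.78 [330.  196.1] 3778 [array([330.7, 190.5]), array([74.5, 91.5]), np.float64(29.1)]
side kiln_shelf 0.44 [345.4 164.5] 982 [array([343.4, 164.4]), array([77.4, 20.8]), np.float64(58.0)]
side catch_knob 0.76 [340.9 165. ] 876 [array([343.9, 163.3]), array([77.7, 18.7]), np.float64(55.2)]
side catch_knob 0.29 [329.4 197.8] 3729 [array([330.6, 190. ]), array([74.1, 92.1]), np.float64(28.7)]
```

View pics/tilt.png

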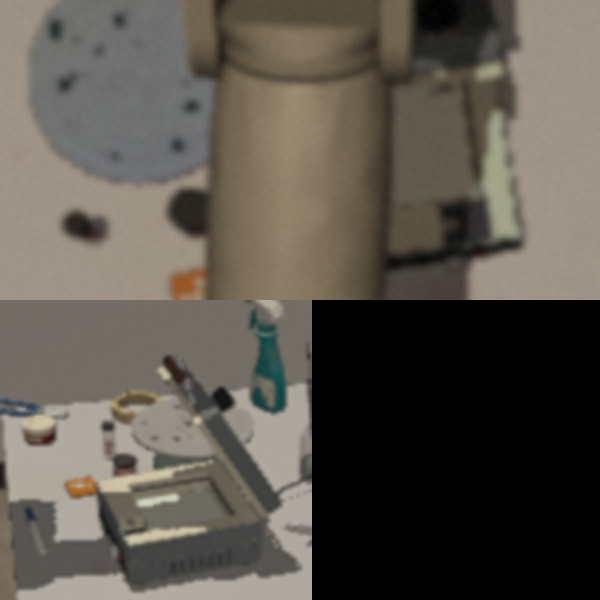

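Run:
```python
from h import *
print(to([.50,.262,.40]),to([.4915,.2624,.10]),to([.4915,.2624,.03]))
```

```text
([7.81, 6.86, 0.17], -0.0) ([11.67, 6.93, 9.4], -0.0) ([12.5, 6.94, 11.58], -0.0)
```

Call:
{"name": "servo_tool", "arguments": {
  "series": [
    [[2,1.8,0],0,80],
    [[4,3.5,0],0,80],
    [[6,5.3,0],0,80],
    [[7.8,6.9,0.2],0,80],
    [[9,6.9,3.2],0,80],
    [[10.3,6.9,6.2],0,80],
    [[11.6,6.93,9.4],0,80],
    [[12.5,6.94,11.58],0,80],
    [[12.5,6.94,11.58],0,80],
    [[12.5,6.94,11.58],0,80]
  ]
}}

```text
t: 15.62
eef_pos: [0.4939, 0.2615, 0.0557]
orientation: [0.184, -0.058, 0.981, 0.01]
wrist_force: [2.4, 0.5, -0.4]
finger_gap: 0.907
finger_force: 0.0
```

Run:
```python
from h import *
print(observe()["t"],to([.4915,.2624,.012]),to([.4915,.2624,.006]))
T=get_image("top");S=get_image("side")
for n,im in(("top",T),("side",S)):
    for r in cut_out("tile_orange",n)[:1]: print(n,r["conf"],r["position"],proj(im,[.495,.2627,.009]))
```

```text
15.625 ([0.6, 0.04, 1.33], -0.0) ([0.67, 0.04, 1.52], -0.0)
top 0.56 [381.9, 241.4] [249.56291275 233.68957822]
side 0.56 [281.9, 188.8] [283.7007219  186.99831996]
```

Run:
```python
from h import *
s=observe();print(s["t"],s["eef_pos"],to([.4915,.2624,.012]),to([.4915,.2624,.006]))
```

```text
15.825 [0.49460668 0.26148768 0.05789359] ([0.64, 0.05, 1.39], -0.0) ([0.72, 0.05, 1.58], -0.0)
```

Call:
{"name": "servo_tool", "arguments": {
  "series": [
    [[0.3,0.03,0.7],0,80],
    [[0.55,0.05,1.2],0,80],
    [[0.64,0.05,1.39],0,80],
    [[0.72,0.05,1.55],0,80],
    [[0.72,0.05,1.55],0,80]
  ]
}}

```text
t: 16.45
eef_pos: [0.491, 0.2623, 0.0067]
orientation: [0.184, -0.058, 0.981, 0.009]
wrist_force: [-0.1, 0.9, 0.3]
finger_gap: 0.909
finger_force: 0.0
```

Run:
```python
from h import *
s=observe();print(s["t"],s["eef_pos"],s["wrist_force"].round(1),to([.4915,.2624,.006]))
```

```text
16.45 [0.49095759 0.26233968 0.0067138 ] [-0.1  0.9  0.3] ([-0.01, -0.0, 0.03], -0.0)
```

Call:
{"name": "servo_tool", "arguments": {
  "series": [
    [[0,0,0.02],0,65],
    [[0,0,0.02],0,56],
    [[0,0,0.02],0,50],
    [[0,0,0.02],0,45],
    [[0,0,0.02],0,45],
    [[0,0,0.02],0,45]
  ]
}}

```text
t: 17.2
eef_pos: [0.4908, 0.2623, 0.0055]
orientation: [0.183, -0.058, 0.981, 0.009]
wrist_force: [-0.3, -0.3, 2.8]
finger_gap: 0.592
finger_force: 29.8
```

Call:
{"name": "servo_tool", "arguments": {
  "series": [
    [[-0.3,0,-0.5],0,45],
    [[-0.6,0,-1.2],0,45],
    [[-1.0,0,-2.3],0,45],
    [[-1.0,0,-2.3],0,45]
  ]
}}

```text
t: 17.7
eef_pos: [0.4945, 0.2632, 0.0825]
orientation: [0.185, -0.058, 0.981, 0.01]
wrist_force: [0.1, 0.0, -0.2]
finger_gap: 0.593
finger_force: 29.8
```

Run:
```python
from h import *
s=observe();print(s["t"],s["eef_pos"],s["wrist_force"].round(1),s["finger_gap"],s["finger_force"])
T=get_image("top");S=get_image("side")
for n,im in(("top",T),("side",S)):
    for r in cut_out("tile_orange",n)[:2]: print(n,r["conf"],r["position"],r["mask"].sum(),proj(im,s["eef_pos"]))
cv2.imwrite("pics/grip.png",cv2.resize(S["pixels"][140:230,250:370],(800,600),interpolation=2))
```

```text
17.7 [0.49451482 0.26320464 0.08247323] [ 0.1  0.  -0.2] 0.5928373504716543 29.765553445640762
top 0.63 [245.2, 224.4] 56 [245.45014214 231.47773323]
top 0.29 [296.2, 171.0] 1533 [245.45014214 231.47773323]
side 0.51 [286.0, 170.1] 42 [282.61735761 171.70512502]
```

Run:
```python
from h import *
s=observe();a=rot(s["orientation"])[:,2];P=np.array([.6346,.0632,.0635])
print(a.round(3),to([.50,.262,.26]),to(P-.2*a),to(P-.1*a),to(P-.03*a))
```

```text
[ 0.356  0.039 -0.934] ([-2.37, -0.07, -5.55], -0.0) ([-3.45, -7.15, -4.75], -0.0) ([-3.45, -7.15, -1.42], -0.0) ([-3.45, -7.15, 0.91], -0.0)
```

Call:
{"name": "servo_tool", "arguments": {
  "series": [
    [[-0.8,0,-1.8],0,45],
    [[-1.6,0,-3.6],0,45],
    [[-2.4,-0.1,-5.5],0,45],
    [[-2.7,-1.9,-5.3],0,45],
    [[-3,-3.7,-5.1],0,45],
    [[-3.2,-5.4,-4.9],0,45],
    [[-3.45,-7.15,-4.75],0,45],
    [[-3.45,-7.15,-4.75],0,45],
    [[-3.45,-7.15,-4.75],0,45],
    [[-3.45,-7.15,-4.75],0,45]
  ]
}}

```text
t: 19.15
eef_pos: [0.5633, 0.0569, 0.251]
orientation: [0.183, -0.058, 0.981, 0.01]
wrist_force: [-0.5, 0.1, -0.1]
finger_gap: 0.592
finger_force: 29.8
```

Run:
```python
from h import *
s=observe();a=rot(s["orientation"])[:,2];P=np.array([.6346,.0632,.0635])
print(s["t"],s["eef_pos"],s["finger_gap"],s["wrist_force"].round(1),[to(P-k*a) for k in (.1,.05,.015,.005,0)])
S=get_image("side")
cv2.imwrite("pics/app.png",cv2.resize(S["pixels"][90:240,250:390],(560,600),interpolation=2))
```

```text
19.15 [0.56325622 0.0568587  0.2510059 ] 0.5924556056675221 [-0.5  0.1 -0.1] [([0.02, -0.05, 3.36], -0.0), ([0.02, -0.05, 5.02], -0.0), ([0.02, -0.05, 6.19], -0.0), ([0.02, -0.05, 6.52], -0.0), ([0.02, -0.05, 6.69], -0.0)]
```

View pics/app.png

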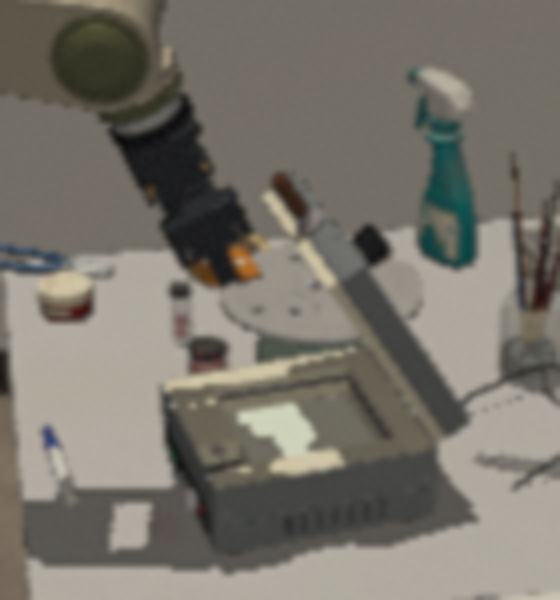

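The tile is held (crop 225,265), lid at its stop, hand leaning to the front. Going in along the tool axis.

Call:
{"name": "servo_tool", "arguments": {
  "series": [
    [[0,-0.03,1.2],0,45],
    [[0.02,-0.05,2.4],0,45],
    [[0.02,-0.05,3.5],0,45],
    [[0.02,-0.05,4.5],0,45],
    [[0.02,-0.05,5.3],0,45],
    [[0.02,-0.05,5.9],0,45],
    [[0.02,-0.05,6.2],0,45],
    [[0.02,-0.05,6.4],0,45],
    [[0.02,-0.05,6.4],0,45]
  ]
}}

```text
t: 20.32
eef_pos: [0.632, 0.0616, 0.0722]
orientation: [0.183, -0.058, 0.981, 0.009]
wrist_force: [1.0, -0.1, 0.4]
finger_gap: 0.592
finger_force: 29.8
```

Call:
{"name": "servo_tool", "arguments": {
  "series": [
    [[0,0,0.07],0,45],
    [[0,0,0.14],0,45],
    [[0,0,0.21],0,45],
    [[0,0,0.21],0,45]
  ]
}}

```text
t: 20.82
eef_pos: [0.6342, 0.0618, 0.066]
orientation: [0.183, -0.058, 0.981, 0.009]
wrist_force: [0.4, 0.7, -0.3]
finger_gap: 0.592
finger_force: 29.8
```

Run:
```python
from h import *
s=observe()
print(s["t"],s["eef_pos"],s["finger_gap"],s["wrist_force"].round(1),to([.6346,.0632,.0625]))
```

```text
20.825 [0.63419084 0.06182095 0.0660064 ] 0.5916990586675989 [ 0.4  0.7 -0.3] ([0.02, 0.04, 0.12], -0.0)
```

Not yet touching; a few mm more in world-down.

Call:
{"name": "servo_tool", "arguments": {
  "series": [
    [[0.02,0.04,0.06],0,45],
    [[0.04,0.04,0.11],0,45],
    [[0.05,0.04,0.14],0,45],
    [[0.05,0.04,0.14],0,45]
  ]
}}

```text
t: 21.32
eef_pos: [0.6342, 0.0631, 0.0624]
orientation: [0.183, -0.058, 0.981, 0.009]
wrist_force: [-4.0, 0.1, 7.6]
finger_gap: 0.591
finger_force: 29.8
```

Call:
{"name": "servo_tool", "arguments": {
  "series": [
    [[0,0,-0.03],0,56],
    [[0,0,-0.03],0,62],
    [[0,0,-0.03],0,68],
    [[0,0,-0.03],0,72],
    [[0,0,-0.03],0,72],
    [[0,0,-0.5],0,72],
    [[0,0,-1.5],0,72],
    [[0,0,-3],0,72],
    [[0,0,-5],0,72],
    [[0,0,-6.5],0,72]
  ]
}}

```text
t: 22.58
eef_pos: [0.5633, 0.0553, 0.2468]
orientation: [0.184, -0.058, 0.981, 0.009]
wrist_force: [0.3, -0.1, -0.3]
finger_gap: 0.82
finger_force: 0.0
```

Call:
{"name": "servo_tool", "arguments": {
  "series": [
    [[1,3,-1],0,50],
    [[2,5,-2],0,50],
    [[2.5,6,-2],0,50],
    [[2.5,6,-2],0,50]
  ]
}}

```text
t: 23.08
eef_pos: [0.4499, 0.2257, 0.2735]
orientation: [0.184, -0.059, 0.981, 0.01]
wrist_force: [0.7, -1.0, -0.6]
finger_gap: 0.566
finger_force: 0.0
```

Run:
```python
from h import *
T=get_image("top");S=get_image("side");s=observe();print(s["t"],s["eef_pos"],s["wrist_force"].round(1))
P=kw([0,0,.066])
for n,im in(("top",T),("side",S)):
    for r in cut_out("tile_orange",n)[:2]: print(n,r["conf"],r["position"],r["mask"].sum(),"want",proj(im,P),"onz",onz(im,r["position"],.066))
a=cv2.resize(T["pixels"][150:250,260:350],(400,444),interpolation=2);b=cv2.resize(S["pixels"][140:240,280:370],(400,444),interpolation=2)
cv2.imwrite("pics/placed.png",np.hstack([a,b]))
```

```text
23.175 [0.45102819 0.22480468 0.27313061] [ 0.2 -0.1  0.4]
top 0.61 [303.4, 192.5] 183 want [300.02844165 193.81628948] onz [0.64433609 0.05091579 0.066     ]
```

View pics/placed.png

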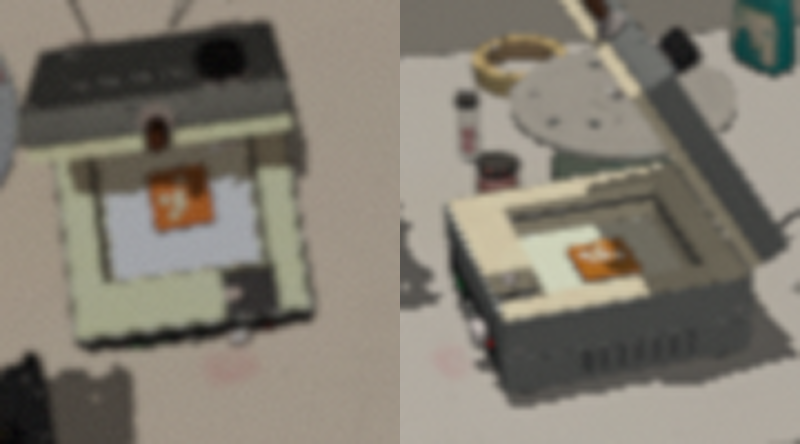

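Run:
```python
from h import *
s=observe();a=rot(s["orientation"])[:,2];P=np.array([.6315,.0642,.311])+.019*a
print(P,to([.47,.20,.43]),to(P-.12*a,np.pi/2+K[2]),to(P-.06*a),to(P))
```

```text
[0.63831511 0.06494621 0.29328003] ([-2.35, -0.85, -4.72], -0.0) ([-5.41, -5.97, -2.63], -0.03) ([-5.41, -5.97, -0.63], -0.0) ([-5.41, -5.97, 1.37], -0.0)
```

Call:
{"name": "servo_tool", "arguments": {
  "series": [
    [[-0.8,-0.3,-1.6],0,50],
    [[-1.6,-0.6,-3.2],0,50],
    [[-2.4,-0.9,-4.7],0,50],
    [[-3.2,-2.2,-4.2],0,50],
    [[-4,-3.6,-3.6],0,50],
    [[-4.8,-4.9,-3.1],0,50],
    [[-5.41,-5.97,-2.63],0,50],
    [[-5.41,-5.97,-2.63],0,50],
    [[-5.41,-5.97,-2.63],0,50],
    [[-5.41,-5.97,-2.63],0,50]
  ]
}}

```text
t: 24.52
eef_pos: [0.5949, 0.0609, 0.4054]
orientation: [0.183, -0.058, 0.981, 0.009]
wrist_force: [-0.0, -0.4, -0.4]
finger_gap: 0.563
finger_force: 0.0
```

Run:
```python
from h import *
s=observe();P=np.array([.6383,.0649,.2933]);print(s["t"],s["eef_pos"],s["wrist_force"].round(1),to(P))
T=get_image("top");S=get_image("side")
cv2.imwrite("pics/pre.png",cv2.resize(S["pixels"][90:220,270:390],(554,600),interpolation=2))
```

```text
24.525 [0.59491195 0.06091463 0.405365  ] [-0.  -0.4 -0.4] ([-0.0, -0.03, 4.01], -0.0)
```

View pics/pre.png

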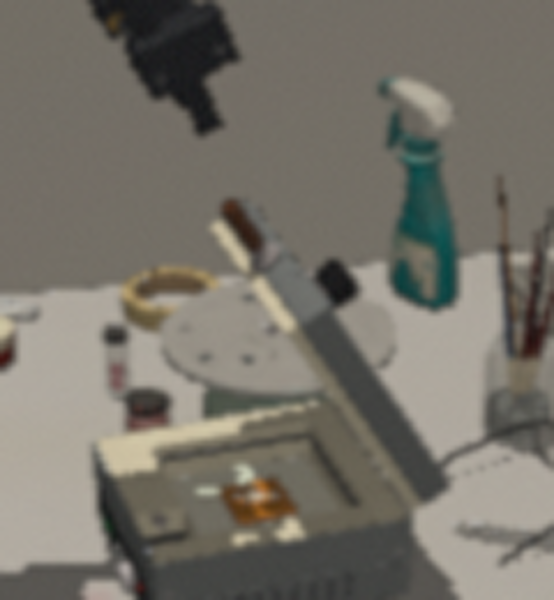

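The fingers (crop 208,130) line up with the handle (240,225); the tile lies on the shelf (258,500).

Call:
{"name": "servo_tool", "arguments": {
  "series": [
    [[0,-0.03,1.2],0,50],
    [[0,-0.03,2.3],0,50],
    [[0,-0.03,3.2],0,50],
    [[0,-0.03,3.8],0,50],
    [[0,-0.03,4],0,50],
    [[0,-0.03,4],0,30],
    [[0,-0.03,4],0,10],
    [[0,-0.03,4],0,0],
    [[0,-0.03,4],0,0],
    [[0,-0.03,4],0,0]
  ]
}}

```text
t: 25.88
eef_pos: [0.6383, 0.0663, 0.2934]
orientation: [0.183, -0.058, 0.981, 0.011]
wrist_force: [-1.7, 8.4, 1.5]
finger_gap: 0.196
finger_force: 30.0
```

Run:
```python
from h import *
s=observe();print(s["t"],s["eef_pos"],s["wrist_force"].round(1),s["finger_gap"],s["finger_force"])
arc(1.045,np.arange(1.02,-.001,-.06))
```

```text
25.875 [0.63825193 0.06625915 0.29342444] [-1.7  8.4  1.5] 0.19586139071697165 30.00635202974081
1.02 [0.21, -0.0, 0.02]
0.96 [0.71, -0.0, 0.08]
0.9 [1.2, -0.0, 0.18]
0.84 [1.69, -0.0, 0.3]
0.78 [2.17, -0.0, 0.45]
0.72 [2.64, -0.01, 0.63]
0.66 [3.1, -0.01, 0.84]
0.6 [3.55, -0.01, 1.08]
0.54 [3.98, -0.01, 1.34]
0.48 [4.39, -0.01, 1.63]
0.42 [4.78, -0.01, 1.94]
0.36 [5.16, -0.01, 2.27]
0.3 [5.52, -0.01, 2.63]
0.24 [5.85, -0.01, 3.01]
0.18 [6.16, -0.01, 3.41]
0.12 [6.44, -0.01, 3.82]
0.06 [6.71, -0.01, 4.25]
-0.0 [6.94, -0.01, 4.7]
```

Call:
{"name": "servo_tool", "arguments": {
  "series": [
    [[0.21,0,0.02],0,0],
    [[0.71,0.04,0.08],0,0],
    [[1.2,0.04,0.18],0,0],
    [[1.69,0.04,0.3],0,0],
    [[2.17,0.04,0.45],0,0],
    [[2.64,0.04,0.63],0,0],
    [[3.1,0.04,0.84],0,0],
    [[3.55,0.04,1.08],0,0],
    [[3.98,0.04,1.34],0,0],
    [[3.98,0.04,1.34],0,0]
  ]
}}

```text
t: 27.12
eef_pos: [0.542, 0.0534, 0.2117]
orientation: [0.183, -0.057, 0.981, 0.009]
wrist_force: [3.5, -2.3, -6.3]
finger_gap: 0.197
finger_force: 30.0
```

Run:
```python
from h import *
s=observe();print(s["t"],s["eef_pos"],s["wrist_force"].round(1),s["finger_gap"],s["finger_force"])
arc(.54,np.arange(.48,-.001,-.06))
```

```text
27.125 [0.54204853 0.05344651 0.21169758] [ 3.5 -2.3 -6.3] 0.19697544365236394 30.03829199820757
0.48 [0.41, 0.0, 0.29]
0.42 [0.81, 0.0, 0.6]
0.36 [1.18, 0.0, 0.94]
0.3 [1.54, 0.0, 1.29]
0.24 [1.87, 0.0, 1.67]
0.18 [2.18, 0.0, 2.07]
0.12 [2.47, 0.01, 2.48]
0.06 [2.73, 0.01, 2.92]
0.0 [2.96, 0.01, 3.36]
```

Call:
{"name": "servo_tool", "arguments": {
  "series": [
    [[0.41,0,0.29],0,0],
    [[0.81,0,0.6],0,0],
    [[1.18,0,0.94],0,0],
    [[1.54,0,1.29],0,0],
    [[1.87,0,1.67],0,0],
    [[2.18,0,2.07],0,0],
    [[2.33,0,2.28],0,0],
    [[2.47,0,2.48],0,0],
    [[2.6,0,2.7],0,0],
    [[2.6,0,2.7],0,0]
  ]
}}

```text
t: 28.38
eef_pos: [0.5005, 0.0477, 0.1091]
orientation: [0.185, -0.057, 0.981, 0.008]
wrist_force: [7.5, -3.4, -4.9]
finger_gap: 0.194
finger_force: 30.0
```

Run:
```python
from h import *
s=observe();print(s["t"],s["eef_pos"],s["wrist_force"].round(1),s["finger_gap"])
g=s["eef_pos"]-.019*rot(s["orientation"])[:,2];print("grip",g,"shut",kw([-.151,0,.106]))
arc(.09,[.06,.04,.02,0,-.01,-.02])
```

```text
28.375 [0.50045142 0.04774942 0.1090532 ] [ 7.5 -3.4 -4.9] 0.194391088499456
grip [0.49358292 0.04703106 0.1267537 ] shut [0.48939859 0.04551852 0.106     ]
0.06 [0.13, 0.0, 0.22]
0.04 [0.21, 0.0, 0.36]
0.02 [0.29, 0.0, 0.51]
0.0 [0.36, 0.0, 0.66]
-0.01 [0.4, 0.0, 0.74]
-0.02 [0.43, 0.0, 0.81]
```

Call:
{"name": "servo_tool", "arguments": {
  "series": [
    [[0.07,0,0.11],0,0],
    [[0.13,0,0.22],0,0],
    [[0.17,0,0.29],0,0],
    [[0.21,0,0.36],0,0],
    [[0.25,0,0.43],0,0],
    [[0.29,0,0.51],0,0],
    [[0.33,0,0.58],0,0],
    [[0.36,0,0.66],0,0],
    [[0.36,0,0.66],0,0]
  ]
}}

```text
t: 29.5
eef_pos: [0.4988, 0.0475, 0.0901]
orientation: [0.188, -0.058, 0.98, 0.008]
wrist_force: [-7.4, -1.5, 33.4]
finger_gap: 0.189
finger_force: 29.6
```

Call:
{"name": "servo_tool", "arguments": {
  "series": [
    [[0.03,0,0.07],0,0],
    [[0.06,0,0.14],0,0],
    [[0.06,0,0.14],0,0]
  ]
}}

```text
t: 29.88
eef_pos: [0.4983, 0.0474, 0.0846]
orientation: [0.187, -0.058, 0.981, 0.008]
wrist_force: [-4.3, -2.6, 22.7]
finger_gap: 0.177
finger_force: 27.6
```

Call:
{"name": "servo_tool", "arguments": {
  "series": [
    [[0,0,-0.15],0,0],
    [[0,0,-0.15],0,30],
    [[0,0,-0.15],0,50],
    [[0,0,-0.15],0,60],
    [[0,0,-0.15],0,60],
    [[0.2,0,-1],0,60],
    [[1,0,-2.5],0,60],
    [[2.5,2,-4.5],0,60],
    [[4,5,-6],0,60],
    [[4,8,-6],0,60]
  ]
}}

```text
t: 31.12
eef_pos: [0.3307, 0.1741, 0.1928]
orientation: [0.184, -0.056, 0.981, 0.009]
wrist_force: [0.9, -0.2, -0.5]
finger_gap: 0.684
finger_force: 0.0
```

Run:
```python
from h import *
T=get_image("top");S=get_image("side");s=observe();print(s["t"],s["eef_pos"],s["wrist_force"].round(1))
for n,im,(r0,r1,c0,c1) in(("side",S,(160,235,300,375)),("top",T,(158,228,275,335))):
    a=cv2.imread(f"pics/{n}0.png")[r0:r1,c0:c1].astype(np.float32);b=im["pixels"][r0:r1,c0:c1].astype(np.float32)
    print(n,"mean diff",np.abs(a-b).mean(),"shift",cv2.phaseCorrelate(cv2.cvtColor(a,6),cv2.cvtColor(b,6)))
    for t in("tile_orange","catch_knob","frit_red","vial_pink","wax_pot"):
        for r in cut_out(t,n)[:1]: print(n,t,round(float(r["conf"]),2),np.round(r["position"],1),r["mask"].sum())
```

```text
31.225 [0.328834   0.17847018 0.19251485] [-0.  -0.9  0.6]
side mean diff 2.2960594 shift ((0.52429662001704, 0.33582936364561533), 1.0440118411593966)
side catch_knob 0.65 [322.6 189.3] 2112
side frit_red 0.27 [325.9 198. ] 3413
side vial_pink 0.58 [296.4 164.8] 78
side wax_pot 0.71 [265.8 166.4] 155
top mean diff 2.2177777 shift ((-0.10140409951426577, -0.2527937472260078), 0.9143669364628968)
top catch_knob 0.93 [299.9 192.7] 3409
top vial_pink 0.57 [221.8 217.2] 66
top wax_pot 0.56 [196.8 245.5] 240
```

Run:
```python
from h import *
s=observe();P=kw([-.085,.03,.138]);a=rot(s["orientation"])[:,2]
print(s["eef_pos"],P,to(P-.1*a),to(P-[0,0,.0]))
```

```text
[0.33259466 0.17279819 0.19148899] [0.5513062  0.08324713 0.138     ] ([-5.8, -3.79, 0.82], -0.0) ([-5.8, -3.79, 4.15], -0.0)
```

Call:
{"name": "servo_tool", "arguments": {
  "series": [
    [[-2,-1.3,0.3],0,20],
    [[-4,-2.6,0.6],0,0],
    [[-5.8,-3.8,0.8],0,0],
    [[-5.8,-3.8,2],0,0],
    [[-5.8,-3.8,3],0,0],
    [[-5.8,-3.8,3.8],0,0],
    [[-5.8,-3.8,4.15],0,0],
    [[-5.8,-3.8,4.15],0,0],
    [[-5.8,-3.8,4.15],0,0]
  ]
}}

```text
t: 32.85
eef_pos: [0.5513, 0.0843, 0.1393]
orientation: [0.183, -0.058, 0.981, 0.009]
wrist_force: [-0.0, 1.2, -0.1]
finger_gap: 0.003
finger_force: 0.0
```

Call:
{"name": "servo_tool", "arguments": {
  "series": [
    [[0.04,0,0.1],0,0],
    [[0.08,0,0.2],0,0],
    [[0.09,0,0.24],0,0],
    [[0.09,0,0.24],0,0]
  ]
}}

```text
t: 33.35
eef_pos: [0.5512, 0.0845, 0.1306]
orientation: [0.183, -0.058, 0.981, 0.009]
wrist_force: [0.1, 0.1, 0.6]
finger_gap: 0.008
finger_force: 0.2
```

Call:
{"name": "servo_tool", "arguments": {
  "series": [
    [[0.01,0,0.04],0,0],
    [[0.03,0,0.09],0,0],
    [[0.04,0,0.13],0,0],
    [[0.04,0,0.13],0,0]
  ]
}}

```text
t: 33.85
eef_pos: [0.5515, 0.0845, 0.128]
orientation: [0.183, -0.058, 0.981, 0.009]
wrist_force: [-8.3, -1.4, 15.4]
finger_gap: 0.003
finger_force: 7.8
```

Call:
{"name": "servo_tool", "arguments": {
  "series": [
    [[0,0,-0.3],0,0],
    [[0,0,-1],0,0],
    [[0,0,-2],0,0],
    [[1,0,-3.5],0,0],
    [[2,0,-4.5],0,0],
    [[2,0,-4.5],0,0],
    [[2,0,-4.5],0,0]
  ]
}}

```text
t: 34.72
eef_pos: [0.4481, 0.0725, 0.231]
orientation: [0.183, -0.058, 0.981, 0.009]
wrist_force: [-0.4, -0.1, 0.1]
finger_gap: 0.002
finger_force: 0.0
```

Run:
```python
from h import *
s=observe();print(s["t"],s["eef_pos"],s["wrist_force"].round(1));print(hand_in())
```

```text
34.725 [0.44812704 0.07246996 0.23098875] [-0.4 -0.1  0.1]
the job is handed in; nothing more can be done
None
```

I handed the job in at 34.7 s: the catch was off, I raised the lid to its stop, laid the orange tile about mid-shelf, and lowered the lid until a light press met it at shut height (about 125 mm), though no verdict came back.

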